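# Balance the big die against the checker on the pivoting tray

## Task

Move the big bone die and the pear-wood checker from the stone ledge onto the pivoting wooden tray beside it, lying flat and wholly on the tray, one on each side of the pivot line, and shift them until the tray stays level by itself (within about 1 degree, off its stops). Do not disturb the sieve pan, the copper scoop or the smaller spare die.

Things in the scene. Friction and masses are not known exactly. Their poses are not given: they have to be found in the camera images.
- tray (a joint): Tilt of the pivoting wooden tray (rad): 0 level, stops at -0.045 and +0.045; positive: its +y end (stand_mid frame) is up. Empty, it rests level. A weak restoring effect (about 0.83 N m per rad with both pieces on) makes it lean in proportion to the imbalance: about 0.025 rad for each 10 mm by which the checker is too near or too far from the pivot. Settles within 1 s.
- tray_mid (a point): Middle of the tray's face, on the pivot axis; tilts with it: x across (away from the ledge), y along, z up. Face 140 (x) by 430 mm (y), 90 mm above the work surface; a flush brass line marks the pivot (y = 0). Lips 6 mm thick, 8 mm high on the +x side and both ends. The ledge side has only a brass apron sloping down 10 mm over 24 mm: a piece pushed from the ledge rides on even if that side is up.
- stand_mid (a point): The same point on the fixed stand, not tilting (z up). The sandstone ledge is part of the stand: flat top 92 mm above the work surface, x -205 to -98 mm, y -230 to 230 mm in this frame, then a 28 mm gap (partly apron) to the tray's face. A 12 mm brass post beyond each tray end (x 30, y +-236 mm), top 98 mm above the work surface, is flush with the tray's end lip when level.
- die_center (a point): Centre of the big bone-coloured die with dark pips: a 60 mm cube with rounded edges, about 0.36 kg (this varies by up to 12 %), standing on the ledge. Its z axis is up at the start and x and y are along its edges.
- checker_center (a point): Centre of the pear-wood checker (reddish-brown disc, 96 mm across, 36 mm thick, about 0.21 kg, varying by up to 12 %) lying flat on the ledge; its axis is z. Being lighter, it must end about 1.7 times as far from the pivot as the die.
- sieve: Bystander: round steel sieve pan, 164 mm across, 45 mm high, loose on the work surface; origin at the centre of its underside.
- scoop_bowl (a point): Bystander: copper scoop, loose on the work surface. This point is the centre of its 85 by 60 by 30 mm bowl; the handle runs 113 mm along its -x from the bowl's edge.
- spare_die_center (a point): Bystander: the smaller bone die, a 45 mm cube loose on the work surface; this is its centre.
- funnel_stand: Fixed brass funnel over a teal glazed jar on a wooden base of 170 by 150 mm, 224 mm high to the top of its post; origin at the centre of the base's underside.
There are look-alikes about, which are no part of the job. Leave any red or yellow look-alike of the part that bears die_center alone.

How it is judged:
At the end, for the whole second after the job is handed in: The tray rests within 0.022 rad of level and still; die and checker lie flat on its face on opposite sides of the pivot line, their centres at least 30 mm from it, and across the tray the die's centre is within 45 mm and the checker's within 30 mm of the middle line (value of joint tray between -0.022 and 0.022 rad and velocity of joint tray between -0.05 and 0.05 rad/s and x of die_center in the frame of tray_mid between -0.045 and 0.045 m and z of die_center in the frame of tray_mid between 0.025 and 0.036 m and x of checker_center in the frame of tray_mid between -0.03 and 0.03 m and z of checker_center in the frame of tray_mid between 0.013 and 0.023 m and ((y of die_center in the frame of tray_mid above 0.03 m and y of checker_center in the frame of tray_mid below -0.03 m) or (y of die_center in the frame of tray_mid below -0.03 m and y of checker_center in the frame of tray_mid above 0.03 m))); the robot touches nothing.
It fails at once if the sieve pan is moved by more than 30 mm (distance of sieve from where it was at the start of the episode above 0.03 m).
It fails at once if the copper scoop is moved by more than 30 mm (distance of scoop_bowl from where it was at the start of the episode above 0.03 m).
It fails at once if the spare die is moved by more than 30 mm (distance of spare_die_center from where it was at the start of the episode above 0.03 m).
It also fails if it takes over 72 s, if anything falls off the work surface, if the arm or the gripper's body presses on something with over 40 N, if the wrist force passes 120 N, or if a joint passes its speed limit or range.

## Robot

A 6-joint arm with a two-finger parallel gripper is mounted at the origin on the work surface. World frame = base frame: x ahead of the robot, y to its left, z up, the work surface at z = 0. Lengths are in m, angles in rad, forces in N, time in s.
With the tool pointing down it reaches from about 0.375 to 0.975 m from the base axis. Payload 3.8 kg.
Tool frame: the origin (TCP) lies at the very end of the fingers, on their centre line; the grasp point (between the pads) lies 19 mm behind it; z points along the fingers, y is the direction in which the jaws open and shut (so a half turn about z gives the same grasp; the last joint's range is limited). The gripper opens to 85 mm and grips with 20 to 120 N. Pads are 22 mm wide; open, the fingers measure 114 mm over their backs; the gripper's body (76 mm by 85 mm) begins 54 mm behind the grasp point. The pads swing forward as they close: fully open they stand 13 mm farther back than shut.
Start: joints at [-0.037, 0.264, 1.604, -0, 1.274, -0.037], TCP at [0.675, -0, 0.231] pointing down, gripper open.
Joint ranges: [-2.63, 2.63], [-0.94, 2.18], [0.31, 2.57], [-1.31, 4.45], [0, 2.66], [-2.55, 2.55]. Speed limits (rad/s): [2.57, 2.57, 3.14, 3.14, 3.14, 3.14].

## Interface

Orientations are given as a rotation vector (axis times angle).
In Python, from workcell import bot, read_camera, finish_job gives the robot as it stands. The module is installed in compiled form; this text tells all that it offers.
- The arm moves only by the tool servo_tool, never from a script. Its argument "targets" is text: rows parted by semicolons, each of 7 numbers parted by spaces: the turn, a rotation vector about the tool's x, y, z in rad, then the shift along the tool's x, y, z in mm, then the finger opening in mm, from 0 to 85.4. In form: wx wy wz x y z gripper; .... A call has 1 to 8 rows; each row shifts and turns the pose as measured when the row begins, along the tool's axes as they then stand; what a row does not reach is not made up. A row lasts 1/12 s, in which the tool goes at most 41.7 mm and 7.16 degrees, less where a joint would pass 70% of its speed; a pose out of reach is approached as far as the arm can. A call is refused whole if a number of a shift passes 41.7 or a number of a turn 0.125, either way. A call with a gripper value outside its range is refused whole. The fingers move at their own pace and stop on an object; "newtons" is the grip in N (left out, the last holds). Time passes only in rows, so rows that do not move let the fingers close. It gives the time, the measured TCP pose, the force and the opening at its end, in the units of the state.
- bot.read_state(): the state, without advancing time (a new reading comes with each control period).
- read_camera(name): name is "scene" or "side" or "wrist"; returns a dict with "image" (420x560x3 uint8, red, green, blue), "mtx" (3x3 intrinsics, pixels), "eye" and "orientation" of the camera in the world; the wrist camera has in their place "T_tool_cam" (4x4, takes a point from camera to tool coordinates, whose origin is the TCP and whose axes are the flange's). Camera axes: x right, y up, looking along -z (the intrinsics and any distortion apply to the point x, -y, -z); pixel columns grow to the right and rows downward; lengths in m; the calibration is good to about 2 mm. A picture is of the moment at which its call begins: read the wrist's pose just before it. There is no depth.
- finish_job(): hands the job in, once; it reports no verdict.
The state is a dict: "time": time; "q": joint angles; "joint_vel": joint speeds; "joint_torque": joint torques, N m; "tool_pos": TCP position; "tcp_rot": TCP orientation; "wrist_force": force on the tool from outside, world axes, zero at the start; "torque": the same for the moment, N m; "width": opening from 0.0 (shut) to 1.0 (fully open).
Only numpy, scipy, OpenCV 4.12 (cv2) and the standard library are available. Lean on these libraries where they do the work, as an engineer would, in place of code of your own. Each camera call takes 0.05 s, during which the arm holds its last target.

## Working session

There is one attempt and no reset: what is moved stays moved. The work goes in short steps, Python scripts to look and compute and a tool call to move; the robot and the scene stay as the last step left them, time stands still between calls to the robot, and variables do not carry over. Pictures are saved under pics/ and viewed, and the job is handed in when it is done.

Besides the shell and the picture viewer there is one more tool, called after "Request:" as a command line: name --argument value ..., lists and objects as JSON in quotes. servo_tool: Moves the arm, as the interface text tells. Its arguments: {"type":"object","properties":{"targets":{"type":"string"},"newtons":{"type":"number"}},"required":["targets"]}

```bash
mkdir -p pics; cat > h.py <<'E'
import numpy as np, cv2
from workcell import bot, read_camera, finish_job
from scipy.spatial.transform import Rotation as R
def snap(n,f):
    s=bot.read_state(); c=read_camera(n); cv2.imwrite('pics/'+f,c['image'][:,:,::-1]); return s,c
E
python3 - <<'E'
from h import *
import pickle
for n in ['scene','side','wrist']:
    s,c=snap(n,n+'0.png'); pickle.dump((s,c),open(n+'0.pkl','wb'))
    print({k:v for k,v in c.items() if k!='image'})
print(s)
E
```

```text
{'mtx': array([[475.86547356,   0.        , 281.62001825],
       [  0.        , 475.86547356, 208.54502119],
       [  0.        ,   0.        ,   1.        ]]), 'eye': array([ 1.17118901, -0.24511371,  1.25505371]), 'orientation': array([0.45953031, 0.32275002, 1.23531632])}
{'mtx': array([[435.4628399 ,   0.        , 280.3116237 ],
       [  0.        , 435.4628399 , 205.09559131],
       [  0.        ,   0.        ,   1.        ]]), 'eye': array([ 0.25806101, -0.93359909,  0.92927229]), 'orientation': array([ 0.86407181, -0.10258908, -0.26963147])}
{'mtx': array([[322.82062955,   0.        , 280.37517766],
       [  0.        , 322.82062955, 210.65763023],
       [  0.        ,   0.        ,   1.        ]]), 'T_tool_cam': array([[ 1.57553300e-04,  9.56696261e-01,  2.91088027e-01,
         7.35198649e-02],
       [ 9.99999063e-01,  2.45116847e-04, -1.34686242e-03,
        -2.25543642e-04],
       [-1.35988882e-03,  2.91087967e-01, -9.56695326e-01,
        -1.43363743e-01],
       [ 0.00000000e+00,  0.00000000e+00,  0.00000000e+00,
         1.00000000e+00]])}
{'time': 0.1, 'q': array([-3.69236535e-02,  2.64677997e-01,  1.60528464e+00,  1.78140569e-05,
        1.27371233e+00, -3.68927172e-02]), 'joint_vel': array([ 0.00063788, -0.00025818, -0.00188215,  0.00210561, -0.00235345,
        0.00038414]), 'joint_torque': array([ 2.96398039e-04, -5.16707003e+01, -3.68589377e+01,  1.30520286e-05,
        6.22219843e-03,  5.24967299e-05]), 'tool_pos': array([6.74312734e-01, 1.34991926e-05, 2.30060923e-01]), 'tcp_rot': array([-2.22039402e+00, -2.22031371e+00,  2.20526916e-03]), 'wrist_force': array([ 0.22120164,  0.65627832, -0.41199644]), 'torque': array([-0.03476247,  0.01330376,  0.01852202]), 'width': 1.0031348009198064}
```

View pics/scene0.png

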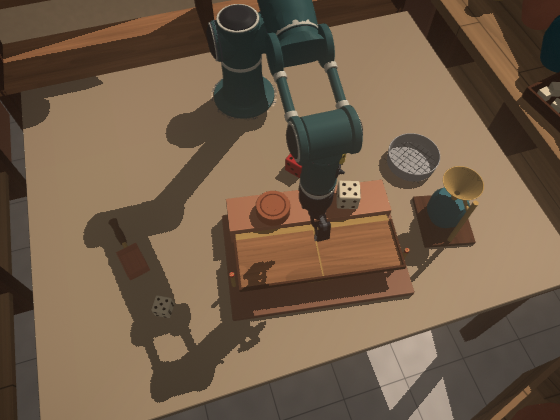

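View pics/side0.png

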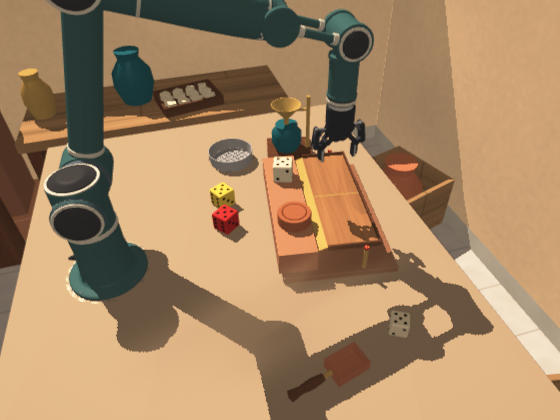

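View pics/wrist0.png

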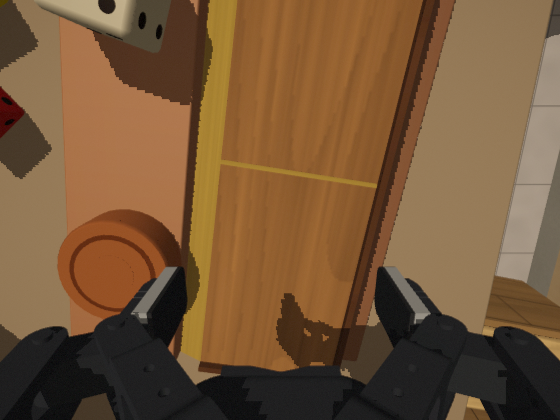

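The arm hovers over the tray. In the scene view the checker is near (273,207), the die near (348,193), the posts at (232,274) and (407,250), and the brass line runs about (316,232)-(322,276). I'll enlarge crops.

```bash
cat >> h.py <<'E'
def ray(c,u,v,s=None):
    K=c['mtx']; d=np.array([(u-K[0,2])/K[0,0],-(v-K[1,2])/K[1,1],-1.])
    if 'eye' in c: Rm=R.from_rotvec(c['orientation']).as_matrix(); o=c['eye']
    else:
        T=np.eye(4);T[:3,:3]=R.from_rotvec(s['tcp_rot']).as_matrix();T[:3,3]=s['tool_pos'];T=T@c['T_tool_cam'];Rm=T[:3,:3];o=T[:3,3]
    return o,Rm@d
def onz(c,u,v,z,s=None):
    o,d=ray(c,u,v,s); return o+d*(z-o[2])/d[2]
def proj(c,p,s=None):
    o,_=ray(c,0,0,s)
    if 'eye' in c: Rm=R.from_rotvec(c['orientation']).as_matrix()
    else: Rm=R.from_rotvec(s['tcp_rot']).as_matrix()@c['T_tool_cam'][:3,:3]
    q=Rm.T@(np.asarray(p)-o); K=c['mtx']; return np.array([K[0,0]*q[0]/-q[2]+K[0,2],K[1,1]*q[1]/q[2]+K[1,2]])
E
python3 - <<'E'
from h import *
a=cv2.imread('pics/scene0.png')[170:320,215:425]; cv2.imwrite('pics/sc.png',cv2.resize(a,None,fx=3.8,fy=3.8,interpolation=cv2.INTER_CUBIC))
a=cv2.imread('pics/side0.png')[140:290,250:410]; cv2.imwrite('pics/sd.png',cv2.resize(a,None,fx=4,fy=4,interpolation=cv2.INTER_CUBIC))
E
```

```text
(no output)
```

View pics/sc.png

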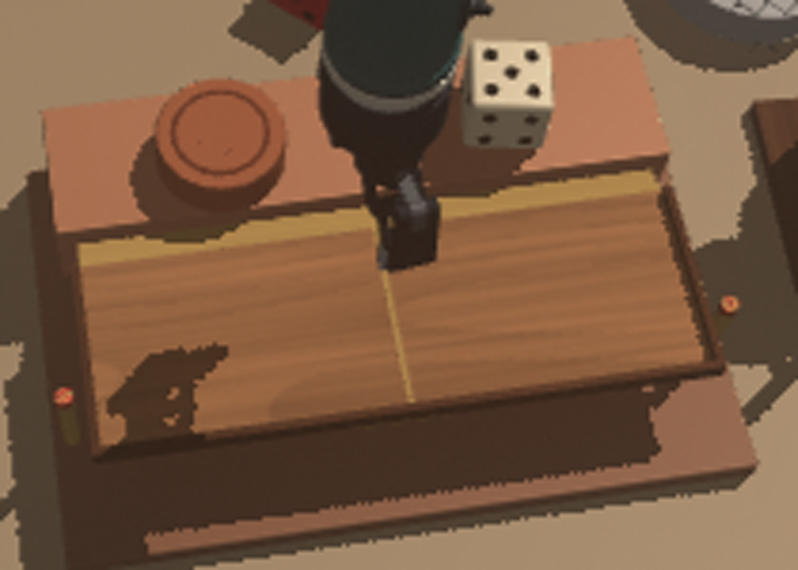

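View pics/sd.png

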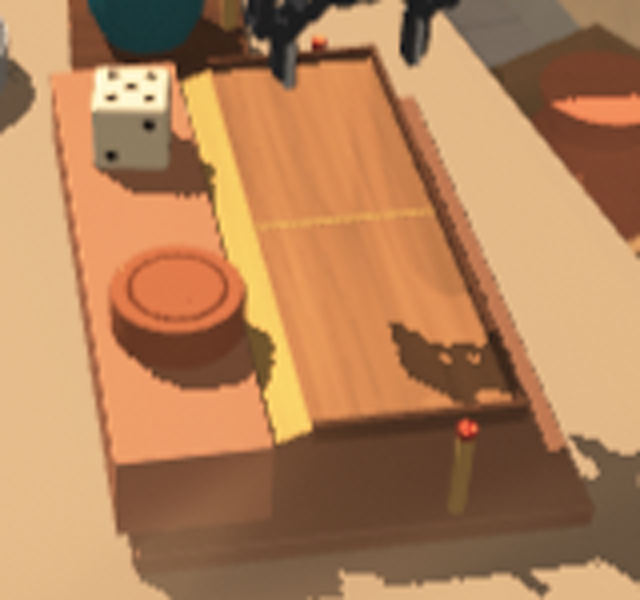

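```bash
python3 - <<'E'
from h import *
import pickle
sc=pickle.load(open('scene0.pkl','rb'))[1]; sd=pickle.load(open('side0.pkl','rb'))[1]; s,w=pickle.load(open('wrist0.pkl','rb'))
f=lambda x,y:(215+x/3.8,170+y/3.8); g=lambda x,y:(250+x/4,140+y/4)
P=lambda n,a,b,z:print(n,onz(sc,*f(*a),z)[:2].round(4),onz(sd,*g(*b),z)[:2].round(4))
P('post-',(64,397),(468,429),.098);P('post+',(729,304),(319,43),.098)
P('chk',(220,131),(178,287),.128);P('die',(511,72),(131,86),.152)
P('ledge-y near corner',(42,112),(118,462),.092)
for p in [(472,40),(548,42),(552,103),(466,101)]: print('dtop',onz(sc,*f(*p),.152)[:2])
for p in [(95,67),(169,67),(170,115),(92,112)]: print('dtopS',onz(sd,*g(*p),.152)[:2])
print('line wrist',onz(w,222,163,.09,s),onz(w,376,185,.09,s)); print('checker wrist',onz(w,115,268,.128,s))
E
```

```text
post- [ 0.6858 -0.2141] [ 0.6829 -0.2201]
post+ [0.7578 0.2514] [0.7544 0.2404]
chk [ 0.5325 -0.0552] [ 0.5328 -0.0607]
die [0.5612 0.1564] [0.5608 0.1517]
ledge-y near corner [ 0.4566 -0.1719] [ 0.4557 -0.1756]
dtop [0.526878   0.13938891]
dtop [0.54498547 0.19191275]
dtop [0.59439107 0.17474793]
dtop [0.57452195 0.11640961]
dtopS [0.54094277 0.1857355 ]
dtopS [0.59691857 0.1679262 ]
dtopS [0.57839062 0.10538918]
dtopS [0.52252166 0.12719947]
line wrist [0.62291359 0.03104845 0.09      ] [0.75985638 0.01136505 0.09      ]
checker wrist [ 0.53524648 -0.05154813  0.128     ]
```

Both views agree within about 6 mm: stand_mid is about (0.691, 0.020) with yaw -8.7°, the checker about (0.533, -0.057), and the die about (0.561, 0.154) with yaw -18°. The checker is wider than the jaws open, so I'll push it with a two-finger cradle. First I turn the tool so its x axis points along the push, about -20°.

Request:
servo_tool --targets "0 0 0.12 0 0 0 60;0 0 0.12 0 0 0 60;0 0 0.12 0 0 0 60;0 0 0.12 0 0 0 60;0 0 0.12 0 0 0 60;0 0 0.12 0 0 0 60;0 0 0.12 0 0 0 60;0 0 0.12 0 0 0 60"

```text
time: 0.82
tool_pos: [0.6718, 0.0001, 0.2254]
tcp_rot: [-3.01, -0.888, 0.015]
wrist_force: [0.6, 0.1, 0.1]
width: 0.703
```

Request:
servo_tool --targets "0 0 0.12 0 0 0 60;0 0 0.12 0 0 0 60;0 0 0.12 0 0 0 60;0 0 0.12 0 0 0 60;0 0 0.12 0 0 0 60;0 0 0.12 0 0 0 60;0 0 0.12 0 0 0 60;0 0 0.12 0 0 0 60"

```text
time: 1.48
tool_pos: [0.6691, 0.0002, 0.2206]
tcp_rot: [3.067, -0.664, -0.028]
wrist_force: [0.2, 0.0, -1.0]
width: 0.706
```

```bash
cat >> h.py <<'E'
M=np.array([.691,.020]); ya=np.deg2rad(-8.7); SX=np.array([np.cos(ya),np.sin(ya)]); SY=np.array([-SX[1],SX[0]])
def to_stand(p): d=np.array(p[:2])-M; return np.array([d@SX,d@SY])
def to_world(x,y): return M+x*SX+y*SY
def delta(s,target): # tool-axes shift mm
    return R.from_rotvec(s['tcp_rot']).inv().apply(np.array(target)-s['tool_pos'])*1000
def yaw(s): x=R.from_rotvec(s['tcp_rot']).as_matrix()[:,0]; return np.rad2deg(np.arctan2(x[1],x[0]))
E
python3 - <<'E'
from h import *
s=bot.read_state(); print(s['time'],s['q'].round(3),s['tool_pos'],yaw(s),s['width']); print(R.from_rotvec(s['tcp_rot']).as_matrix().round(3))
print(delta(s,[.473,-.035,.231]))
E
```

```text
1.4833 [-0.037  0.271  1.615 -0.     1.273  1.96 ] [6.69069518e-01 2.10382022e-04 2.20573069e-01] -24.41655879407809 0.7055000086920101
[[ 0.91  -0.413 -0.018]
 [-0.413 -0.911  0.001]
 [-0.017  0.007 -1.   ]]
[-164.12906615  113.15993762   -6.94448829]
```

Request:
servo_tool --targets "0 0.017 -0.07 0 0 -3 60;0 0 0 -38 32 -3 60;0 0 0 -38 32 -3 60;0 0 0 -38 32 -3 60;0 0 0 -38 18 -3 60;0 0 0 0 0 -1 60"

```text
time: 1.98
tool_pos: [0.4996, -0.046, 0.2278]
tcp_rot: [3.084, -0.558, -0.022]
wrist_force: [-0.3, 0.8, -0.5]
width: 0.702
```

```bash
python3 - <<'E'
from h import *
s,c=snap('wrist','w1.png'); print(s['time'],s['tool_pos'],yaw(s)); print(R.from_rotvec(s['tcp_rot']).as_matrix().round(3))
print(delta(s,[.473,-.035,.105]))
print(proj(c,[.533,-.057,.128],s))
E
```

```text
1.9833 [ 0.49964759 -0.04598235  0.22784511] -20.50620647255876
[[ 0.937 -0.35  -0.015]
 [-0.35  -0.937 -0.005]
 [-0.012  0.01  -1.   ]]
[-27.28980996  -2.16987119 123.17542061]
[276.44773114 165.41863766]
```

View pics/w1.png

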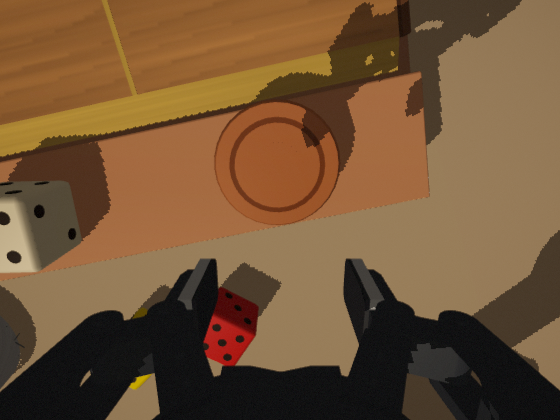

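The checker is centred at (277,163); my estimate projects to (276,165), so they agree. The red die is behind the ledge at (232,330), below finger height. Now I back off and descend.

Request:
servo_tool --targets "0 0.013 0 -28 -2 0 60;0 0 0 0 0 30 60;0 0 0 0 0 30 60;0 0 0 0 0 30 60;0 0 0 0 0 26 60;0 0 0 0 0 0 60"

```text
time: 2.53
tool_pos: [0.4868, -0.0355, 0.1163]
tcp_rot: [3.084, -0.559, 0.038]
wrist_force: [-0.7, -0.6, -0.1]
width: 0.702
```

```bash
python3 - <<'E'
from h import *
s,c=snap('wrist','w2.png'); print(s['time'],s['tool_pos'],yaw(s)); print(R.from_rotvec(s['tcp_rot']).as_matrix().round(3))
t=to_world(0,-.130); print(t,to_stand(s['tool_pos'])); d=np.array([.938,-.347]); print(delta(s,[*(t-d*.0485),.107]))
for z in(.128,): print(proj(c,[.533,-.057,z],s))
E
```

```text
2.5333 [ 0.48677009 -0.03548954  0.11632638] -20.556165157807243
[[ 0.936 -0.351  0.023]
 [-0.351 -0.936 -0.012]
 [ 0.025  0.003 -1.   ]]
[ 0.67133609 -0.10850421] [-0.19348662 -0.08574306]
[149.66265391   3.73798067  13.121388  ]
[288.39625889 170.95937686]
```

View pics/w2.png

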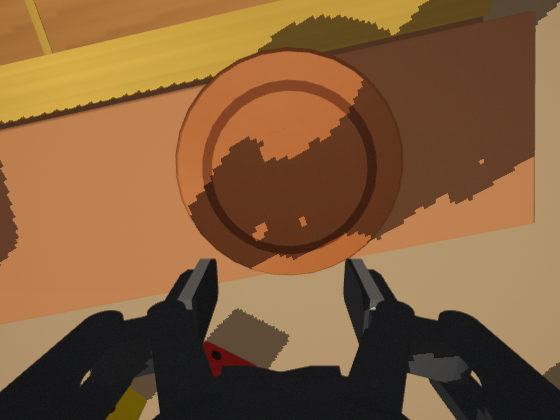

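Request:
servo_tool --targets "0 -0.02 0 -8 4 0 60;0 0 0 0 0 14 60;0 0 0 0 0 0 60"

```text
time: 2.83
tool_pos: [0.483, -0.0365, 0.1083]
tcp_rot: [3.089, -0.559, 0.016]
wrist_force: [-1.0, -0.1, -0.1]
width: 0.702
```

```bash
python3 - <<'E'
from h import *
s=bot.read_state(); print(s['time'],s['tool_pos'],s['wrist_force'],yaw(s)); print(R.from_rotvec(s['tcp_rot']).as_matrix().round(3))
t=to_world(0,-.130);d=np.array([.938,-.347]); print(delta(s,[*(t-d*.0485),.1]))
E
```

```text
2.8333 [ 0.48295886 -0.03648975  0.10832848] [-1.02205849 -0.11984639 -0.12840325] -20.514701081852632
[[ 0.937 -0.35   0.01 ]
 [-0.35  -0.937 -0.004]
 [ 0.01   0.    -1.   ]]
[153.06801098   1.61042457   9.91156702]
```

Request:
servo_tool --targets "0 0 0 0 0 6 60;0 0 0 5 0 1 60;0 0 0 9 0 0 60;0 0 0 9 0 0 60;0 0 0 9 0 0 60;0 0 0 9 0 0 60;0 0 0 9 0 0 60;0 0 0 9 0 0 60"

```text
time: 3.5
tool_pos: [0.547, -0.0595, 0.1086]
tcp_rot: [3.09, -0.559, 0.027]
wrist_force: [-1.6, 1.1, 0.1]
width: 0.702
```

```bash
python3 - <<'E'
from h import *
s,c=snap('wrist','w3.png'); print(s['time'],s['tool_pos'],s['wrist_force'],yaw(s)); print(R.from_rotvec(s['tcp_rot']).as_matrix().round(3))
t=to_world(0,-.130);d=np.array([.938,-.347]); print(delta(s,[*(t-d*.0485),.1]))
E
```

```text
3.5 [ 0.5469922  -0.05945015  0.10862965] [-1.56143644  1.07862406  0.11570565] -20.50182475602819
[[ 0.937 -0.35   0.017]
 [-0.35  -0.937 -0.004]
 [ 0.017 -0.002 -1.   ]]
[84.98426423  2.58833502 10.06636437]
```

View pics/w3.png

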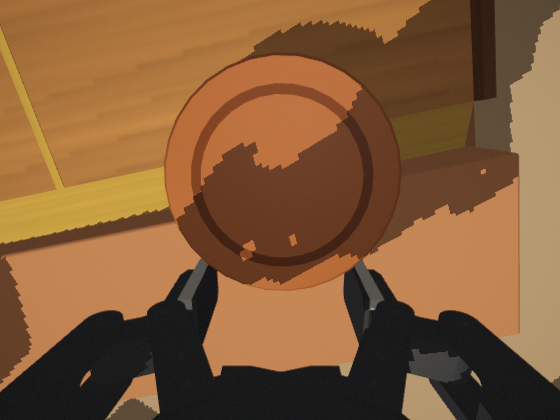

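The disc sits in the cradle (ring centre about (282,173)) and is riding onto the apron. Pushing on.

Request:
servo_tool --targets "0 -0.01 0 9 0 1 60;0 0 0 9 0 1 60;0 0 0 9 0 1 60;0 0 0 9 0 1 60;0 0 0 9 0 1 60;0 0 0 9 0 1 60;0 0 0 9 0 1 60;0 0 0 5 0 0 60"

```text
time: 4.22
tool_pos: [0.6179, -0.0861, 0.102]
tcp_rot: [-3.09, 0.56, -0.01]
wrist_force: [-0.9, 1.0, 0.2]
width: 0.704
```

```bash
python3 - <<'E'
from h import *
s,c=snap('wrist','w4.png'); print(s['time'],s['tool_pos'],s['wrist_force'],yaw(s)); print(R.from_rotvec(s['tcp_rot']).as_matrix().round(3))
t=to_world(0,-.130);d=np.array([.938,-.347]); print(delta(s,[*(t-d*.0485),.1]),to_stand(s['tool_pos'][:2]+d*.0485))
E
```

```text
4.2167 [ 0.61789211 -0.08613121  0.10202832] [-0.91421591  0.95024904  0.22882931] -20.531628034885095
[[ 0.936 -0.351  0.007]
 [-0.351 -0.936 -0.   ]
 [ 0.006 -0.002 -1.   ]]
[9.37710085 2.40688396 2.08313533] [-0.00869801 -0.12572296]
```

View pics/w4.png

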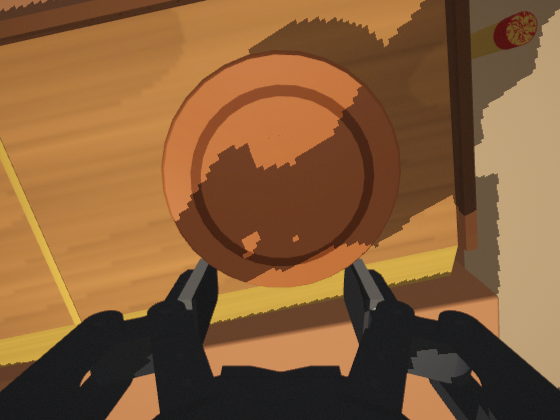

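The checker is on the tray. I'll give it a small final push, then retreat and go above the die.

Request:
servo_tool --targets "0 0 0 6 0 0 60;0 0 0 5 0 0 60;0 0 0 0 0 0 60;0 0 0 -30 0 0 60;0 0 0 0 0 -40 85;0 0 0 0 0 -40 85;0 0 0 0 0 -40 85;0 0 0 -20 -40 -10 85"

```text
time: 4.93
tool_pos: [0.5781, -0.0417, 0.2131]
tcp_rot: [3.087, -0.568, -0.052]
wrist_force: [2.8, 1.5, 1.5]
width: 0.991
```

Request:
servo_tool --targets "0 0 0 -20 -40 0 85;0 0 0 -20 -40 0 85;0 0 0 -20 -40 0 85;0 0 0 -20 -40 0 85;0 0 0 0 -20 0 85;0 0 0 0 0 0 85"

```text
time: 5.43
tool_pos: [0.5722, 0.1561, 0.2232]
tcp_rot: [-3.083, 0.571, 0.019]
wrist_force: [-0.1, -0.1, 0.3]
width: 0.997
```

```bash
python3 - <<'E'
from h import *
s,c=snap('wrist','w5.png'); print(s['time'],s['tool_pos'],s['wrist_force'],yaw(s)); print(R.from_rotvec(s['tcp_rot']).as_matrix().round(3))
print(delta(s,[.561,.154,.2]),proj(c,[.561,.154,.152],s))
_,c=snap('scene','s5.png')
a=c['image'][150:320,200:430,::-1]; cv2.imwrite('pics/s5c.png',cv2.resize(a,None,fx=3.4,fy=3.4,interpolation=cv2.INTER_CUBIC))
E
```

```text
5.4333 [0.57218607 0.15611006 0.22318192] [-0.11592844 -0.09621628  0.31718489] -20.997832899894345
[[ 0.934 -0.358 -0.011]
 [-0.358 -0.934  0.008]
 [-0.013 -0.004 -1.   ]]
[-9.37973021  6.06258963 23.28621358] [288.29265662 234.83746635]
```

View pics/w5.png

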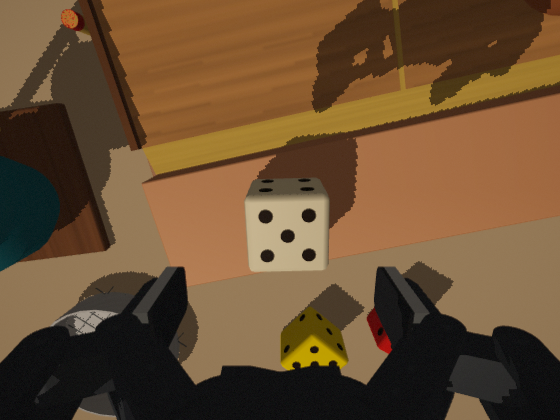

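View pics/s5c.png

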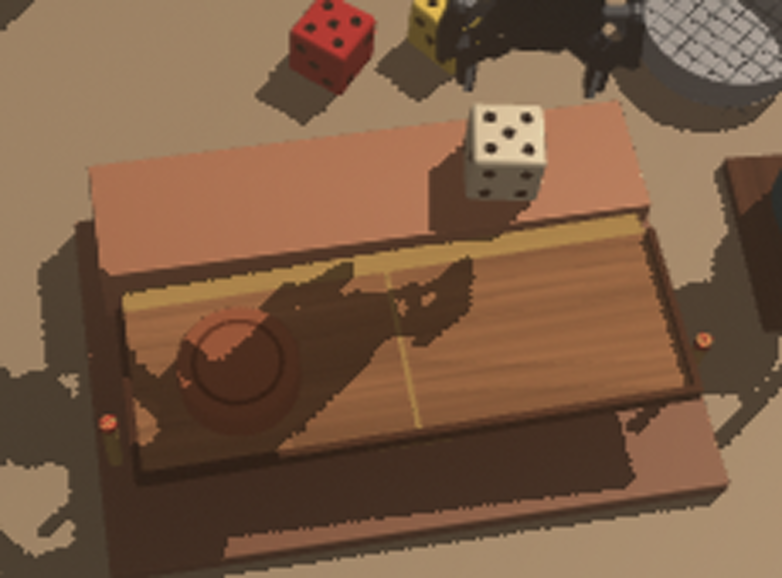

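The die's top pip is at (288,237), predicted (288,235), and its edges are aligned with the jaws. Descending to grasp it.

Request:
servo_tool --targets "0 0.01 0 -9 6 0 85;0 0 0 0 0 0 85;0 0 0 0 0 30 85;0 0 0 0 0 30 85;0 0 0 0 0 30 85;0 0 0 0 0 20 85;0 0 0 0 0 5 85;0 0 0 0 0 0 85"

```text
time: 6.2
tool_pos: [0.5664, 0.1399, 0.1074]
tcp_rot: [-3.083, 0.592, -0.011]
wrist_force: [0.7, 2.9, 2.3]
width: 0.995
```

```bash
python3 - <<'E'
from h import *
s=bot.read_state();print(s['time'],s['tool_pos'],s['wrist_force'],yaw(s)); print(R.from_rotvec(s['tcp_rot']).as_matrix().round(3))
print(delta(s,[.561,.154,.1]))
E
```

```text
6.2 [0.5663637  0.13993764 0.1073684 ] [0.65226455 2.92697988 2.30921501] -21.72955665677136
[[ 0.929 -0.37   0.007]
 [-0.37  -0.929  0.001]
 [ 0.007 -0.003 -1.   ]]
[-10.23656114 -11.05211333   7.34003745]
```

```bash
python3 - <<'E'
from h import *
s,c=snap('wrist','w6.png'); print(s['time'],s['tool_pos'],s['wrist_force'],yaw(s))
E
```

```text
6.2 [0.5663637  0.13993764 0.1073684 ] [0.65226455 2.92697988 2.30921501] -21.72955665677136
```

View pics/w6.png

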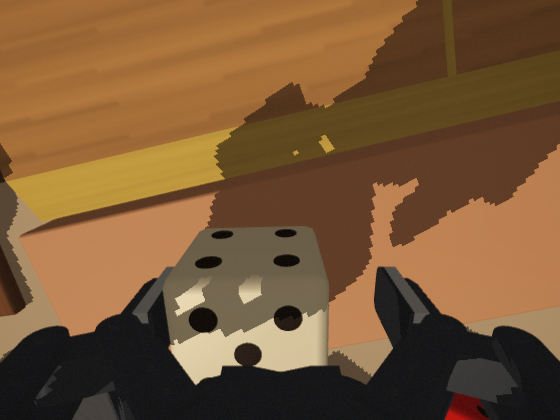

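The left finger is close to the die because the tool overshot sideways. I'll centre it and then close.

Request:
servo_tool --targets "0 0 0 -8 -10 3 85;0 0 0 0 0 3 85;0 0 0 0 0 0 85"

```text
time: 6.5
tool_pos: [0.5656, 0.1521, 0.1054]
tcp_rot: [-3.081, 0.595, -0.02]
wrist_force: [-0.7, 0.6, 0.7]
width: 0.994
```

```bash
python3 - <<'E'
from h import *
s,c=snap('wrist','w7.png'); print(s['time'],s['tool_pos'],s['wrist_force'],yaw(s))
print(delta(s,[.561,.154,.1]),proj(c,[.561,.154,.152],s))
E
```

```text
6.5 [0.56557454 0.15211183 0.10544408] [-0.70575457  0.6189491   0.69688881] -21.86007698747969
[-5.01201261 -0.0171536   5.38600201] [277.75072057 342.65665149]
```

View pics/w7.png

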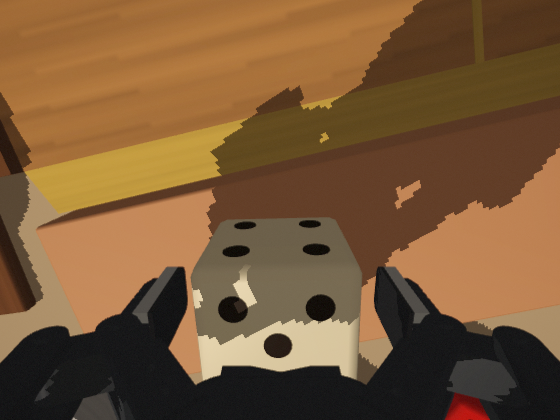

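Centred. Now I shift back 5 mm, close and lift.

Request:
servo_tool --targets "0 0 0 -5 0 3 85;0 0 0 0 0 0 55;0 0 0 0 0 0 55;0 0 0 0 0 0 55;0 0 0 0 0 0 55;0 0 0 0 0 0 55;0 0 0 0 0 -20 55;0 0 0 0 0 -30 55" --newtons 40

```text
time: 7.22
tool_pos: [0.5544, 0.1536, 0.1471]
tcp_rot: [3.083, -0.593, 0.002]
wrist_force: [0.6, -0.1, -3.8]
width: 0.705
```

Request:
servo_tool --targets "0 0 0 0 0 -10 55;0 0 0 0 0 -0.6 55;0 0 0 0 0 -0.6 55;0 0 0 0 0 -0.6 55"

```text
time: 7.55
tool_pos: [0.5562, 0.1539, 0.162]
tcp_rot: [-3.084, 0.593, -0.01]
wrist_force: [-0.2, 0.3, -3.2]
width: 0.7
```

```bash
python3 - <<'E'
from h import *
s,c=snap('wrist','w8.png'); print(s['time'],s['tool_pos'],s['wrist_force'],s['width'],yaw(s)); print(R.from_rotvec(s['tcp_rot']).as_matrix().round(3))
F=[]
for i in range(8): F.append(bot.read_state()['wrist_force']); read_camera('scene')
print(np.mean(F,0),np.std(F,0))
s=bot.read_state()
print(to_world(0,.075),delta(s,[*to_world(0,.075),s['tool_pos'][2]]))
E
```

```text
7.55 [0.55623507 0.15392103 0.16201167] [-0.23271798  0.25165343 -3.18824552] 0.6999695365741078 -21.777811042642185
[[ 0.929 -0.371  0.006]
 [-0.371 -0.929 -0.001]
 [ 0.006 -0.002 -1.   ]]
[-0.05853602  0.34150936 -3.52906953] [0.63162988 0.64793922 0.45527197]
[0.70234456 0.09413704] [157.68937856   1.49225198   1.00577812]
```

View pics/w8.png

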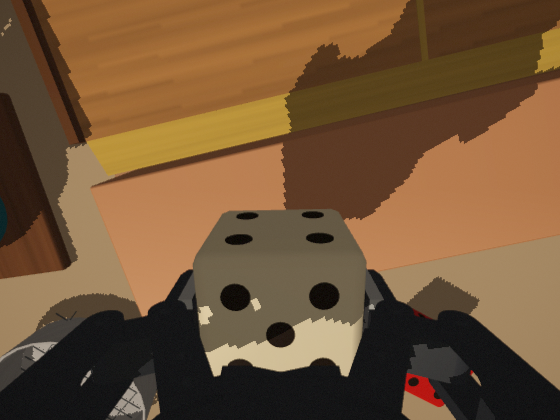

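The die is held (width 0.70, lifted 57 mm), and the wrist force of about 3.5 N fits 0.36 kg. Before placing, I'll measure the checker from the scene picture.

```bash
python3 - <<'E'
from h import *
c=read_camera('scene'); 
for z in (.12,.126): print(to_stand(onz(c,200+238/3.4,150+361/3.4,z)))
for p in [(108,422),(704,340)]: print(to_stand(onz(c,200+p[0]/3.4,150+p[1]/3.4,.098)))
print(to_stand(onz(c,200+388/3.4,150+270/3.4,.09)),to_stand(onz(c,200+418/3.4,150+427/3.4,.09)))
E
```

```text
[ 0.00369048 -0.12794037]
[ 0.00639207 -0.12826541]
[ 0.02928794 -0.232277  ]
[0.03111208 0.23940522]
[-0.07145243  0.00567031] [0.0659814  0.00279954]
```

Request:
servo_tool --targets "0 0 0 30 0 -1 55;0 0 0 36 0 -1 55;0 0 0 36 0 -1 55;0 0 0 30 1 -1 55;0 0 0 16 1 -1 55;0 0 0 0 0 -0.6 55;0 0 0 0 0 -0.6 55"

```text
time: 8.63
tool_pos: [0.6965, 0.0954, 0.1669]
tcp_rot: [-3.086, 0.59, -0.005]
wrist_force: [-0.1, 0.5, -3.0]
width: 0.699
```

```bash
python3 - <<'E'
from h import *
s,c=snap('wrist','w9.png'); print(s['time'],s['tool_pos'],s['wrist_force'],s['width'],yaw(s)); print(R.from_rotvec(s['tcp_rot']).as_matrix().round(3))
print(to_stand(s['tool_pos']),delta(s,[*to_world(0,.077),s['tool_pos'][2]]))
E
```

```text
8.6333 [0.69649947 0.095423   0.16686828] [-0.13328054  0.48064561 -2.95315382] 0.6988805153807597 -21.639969523092326
[[ 0.93  -0.369  0.003]
 [-0.369 -0.93  -0.001]
 [ 0.003 -0.001 -1.   ]]
[-0.00597235  0.07538703] [ 5.45946391 -2.90938793  0.01845466]
```

View pics/w9.png

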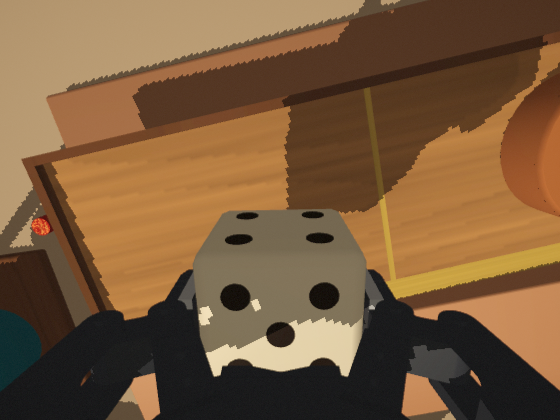

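```bash
python3 - <<'E'
from h import *
s=bot.read_state();c=read_camera('wrist')
for p in [(367,92),(380,180),(392,275)]: print(to_stand(onz(c,*p,.09,s)))
print('post',to_stand(onz(c,41,226,.098,s)))
E
```

```text
[0.06647357 0.00101711]
[0.00755129 0.00076553]
[-0.06714349  0.00194771]
post [0.03007261 0.23772393]
```

The pivot line agrees with my frame to 1 mm. Lowering the die at y of about 78 mm.

Request:
servo_tool --targets "0 0 0 6 -3 0 55;0 0 0 0 0 20 55;0 0 0 0 0 20 55;0 0 0 0 0 12 55;0 0 0 0 0 0 55;0 0 0 0 0 0 55"

```text
time: 9.23
tool_pos: [0.7001, 0.1007, 0.1158]
tcp_rot: [-3.086, 0.581, -0.007]
wrist_force: [0.5, 0.6, -3.6]
width: 0.701
```

```bash
python3 - <<'E'
from h import *
s,c=snap('side','d10.png'); print(s['time'],s['tool_pos'],s['wrist_force'],to_stand(s['tool_pos']))
a=c['image'][130:290,250:410,::-1]; cv2.imwrite('pics/d10c.png',cv2.resize(a,None,fx=3.7,fy=3.7,interpolation=cv2.INTER_CUBIC))
E
```

```text
9.2333 [0.70012995 0.10070182 0.11579202] [ 0.51953215  0.57271931 -3.62866014] [-0.00318212  0.08115426]
```

View pics/d10c.png

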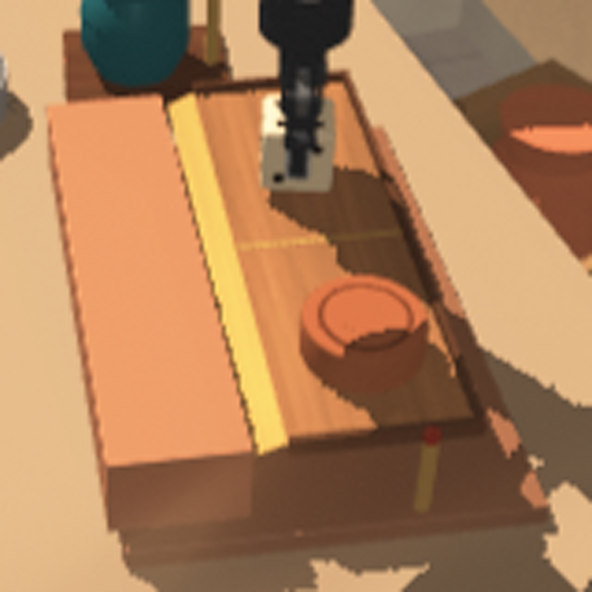

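Request:
servo_tool --targets "0 0 0 1 4 2 55;0 0 0 0 0 6 55;0 0 0 0 0 2 55;0 0 0 0 0 0 55"

```text
time: 9.62
tool_pos: [0.7011, 0.0968, 0.1086]
tcp_rot: [-3.085, 0.58, -0.014]
wrist_force: [-0.5, -0.3, -3.5]
width: 0.697
```

```bash
python3 - <<'E'
from h import *
s=bot.read_state(); print(s['time'],s['tool_pos'],s['wrist_force'],to_stand(s['tool_pos']))
E
```

```text
9.6167 [0.70111629 0.09680623 0.10864896] [-0.53594294 -0.26512391 -3.47452484] [-0.00161789  0.07745269]
```

Request:
servo_tool --targets "0 0 0 0 0 3 55;0 0 0 0 0 1 55;0 0 0 0 0 0 55"

```text
time: 9.87
tool_pos: [0.7019, 0.0968, 0.1063]
tcp_rot: [-3.084, 0.581, -0.016]
wrist_force: [-1.1, -0.0, -1.7]
width: 0.703
```

Request:
servo_tool --targets "0 0 0 0 0 3 55;0 0 0 0 0 1 55;0 0 0 0 0 0 55"

```text
time: 10.12
tool_pos: [0.7026, 0.0968, 0.1035]
tcp_rot: [-3.083, 0.58, -0.018]
wrist_force: [-2.3, -0.1, -0.2]
width: 0.701
```

Request:
servo_tool --targets "0 0 0 0 0 0 85;0 0 0 0 0 -0.6 85;0 0 0 0 0 -0.6 85;0 0 0 0 0 -0.6 85;0 0 0 0 0 -30 85;0 0 0 0 0 -40 85;0 0 0 0 0 -40 85;0 0 0 0 0 -40 85"

```text
time: 10.78
tool_pos: [0.6953, 0.0958, 0.2471]
tcp_rot: [3.085, -0.581, -0.011]
wrist_force: [1.8, 0.8, -0.6]
width: 0.994
```

Request:
servo_tool --targets "0 0 0 -40 0 0 85;0 0 0 -40 0 0 85;0 0 0 -40 0 0 85;0 0 0 0 0 0 85;0 0 0 0 0 0 85;0 0 0 0 0 0 85;0 0 0 0 0 0 85;0 0 0 0 0 0 85"

```text
time: 11.45
tool_pos: [0.5904, 0.1411, 0.2662]
tcp_rot: [-3.078, 0.583, -0.039]
wrist_force: [0.1, -0.1, 0.7]
width: 0.995
```

```bash
python3 - <<'E'
from h import *
s,c=snap('side','d11.png'); print(s['time'],s['tool_pos'],s['wrist_force'],to_stand(s['tool_pos']))
a=c['image'][130:290,250:410,::-1]; cv2.imwrite('pics/d11c.png',cv2.resize(a,None,fx=3.7,fy=3.7,interpolation=cv2.INTER_CUBIC))
s,c=snap('scene','s11.png')
a=c['image'][150:320,200:430,::-1]; cv2.imwrite('pics/s11c.png',cv2.resize(a,None,fx=3.4,fy=3.4,interpolation=cv2.INTER_CUBIC))
snap('wrist','w11.png')
E
```

```text
11.45 [0.59041365 0.14106575 0.26617805] [ 0.10776061 -0.14422619  0.7319226 ] [-0.1177415   0.10445798]
```

View pics/d11c.png

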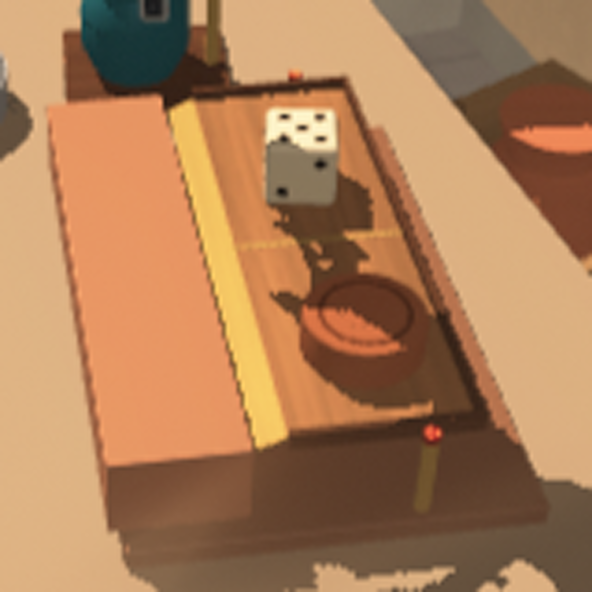

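View pics/s11c.png

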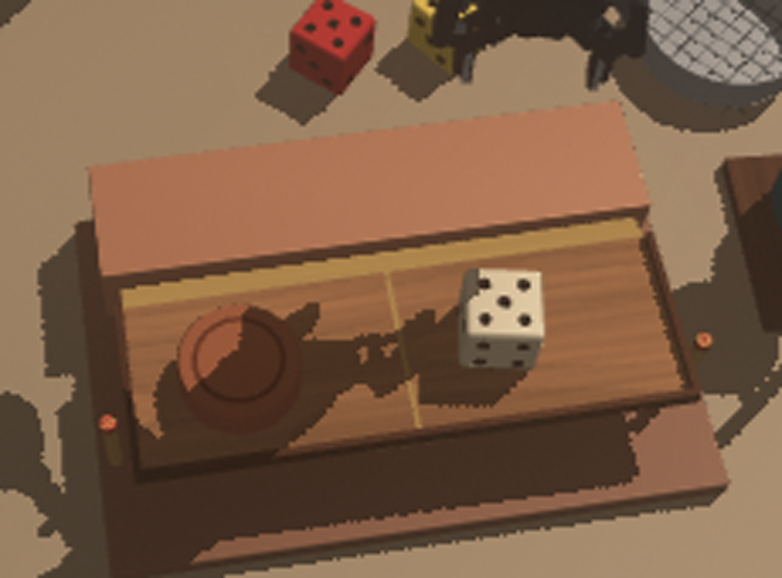

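View pics/w11.png

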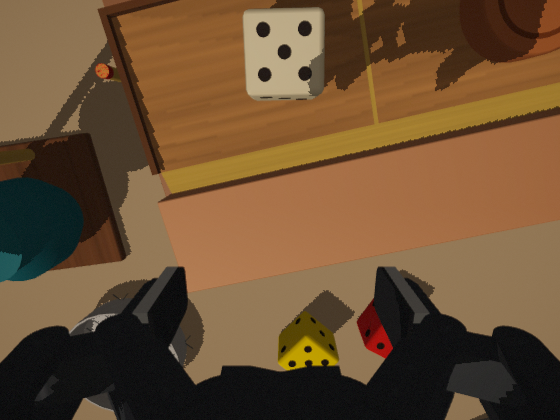

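The die is placed, and in the side view the tray looks near level. I'll compare its ends with the first (level) picture and the full-tilt one.

```bash
python3 - <<'E'
from h import *
rows=[]
for (x,y,w,h) in [(295,135,60,30),(305,235,90,28)]:
    ims=[cv2.resize(cv2.imread('pics/'+f)[y:y+h,x:x+w],(780,int(h*780/w*.42)),interpolation=cv2.INTER_NEAREST) for f in ('side0.png','d10.png','d11.png')]
    rows+=ims
o=np.vstack(rows);print(o.shape);cv2.imwrite('pics/cmp.png',cv2.resize(o,(780,600)))
E
```

```text
(792, 780, 3)
```

View pics/cmp.png

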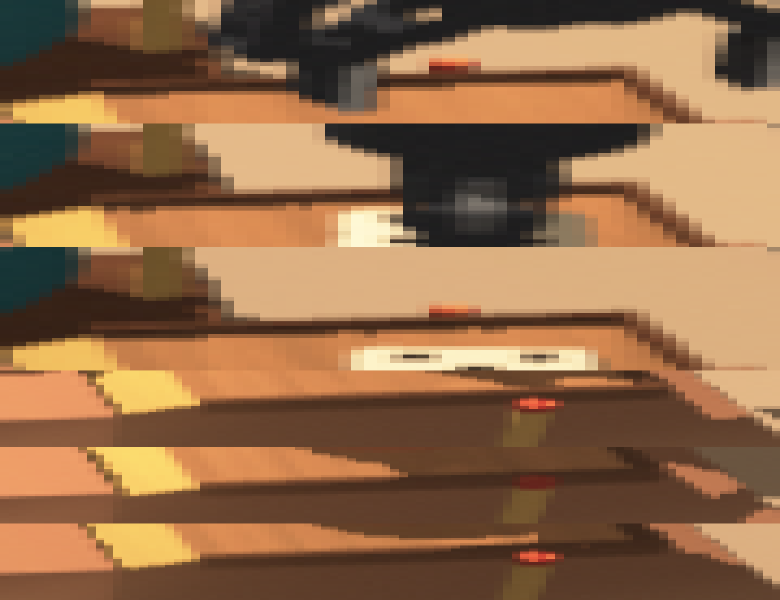

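```bash
cat > tilt.py <<'E'
import numpy as np,cv2,sys
def edges(f,cols,v0,v1,sgn):
    g=cv2.imread(f)[:,:,2].astype(float); out=[]
    for u in cols:
        p=g[v0:v1,u]; 
        hi,lo=(np.median(p[:3]),p.min())
        th=(hi+lo)/2; i=np.where(p<th)[0][0]; out.append(v0+i-1+(p[i-1]-th)/(p[i-1]-p[i]))
    return np.array(out)
if __name__=='__main__':
  for f in ['pics/side0.png','pics/d10.png']+sys.argv[1:]:
    a=edges(f,range(329,343),240,256,1)
    try: b=edges(f,range(338,343),140,157,1)
    except Exception as e: b=np.array([0])
    print(f,'-y end',a.mean().round(2),'+y end',b.mean().round(2),a.round(1)[[0,4,9,13]])
E
python3 tilt.py pics/d11.png
```

```text
pics/side0.png -y end 244.36 +y end 139.78 [245.2 244.6 244.3 243.6]
pics/d10.png -y end 246.95 +y end 0.0 [247.6 247.2 246.7 246.2]
pics/d11.png -y end 245.23 +y end 150.51 [245.9 245.5 245.2 244.5]
```

The side view puts the tray at about +0.015 rad (-y end slightly low), which is inside the limit but worth improving. I'll check it again with the tray settled.

```bash
python3 - <<'E'
from h import *
s,c=snap('wrist','w12.png'); print(s['time'],s['tool_pos'])
p=onz(c,285,51,.151,s); print(p,to_stand(p)); print(to_stand(onz(c,368,60,.09,s)),to_stand(onz(c,376,121,.09,s)))
snap('side','d12.png')
E
python3 tilt.py pics/d12.png
```

```text
11.6 [0.5903676  0.14093866 0.26579065]
[0.70146838 0.09463185 0.151     ] [-0.00094095  0.07535658]
[-0.01375593  0.00081198] [-0.06845252  0.00141583]
pics/side0.png -y end 244.36 +y end 139.78 [245.2 244.6 244.3 243.6]
pics/d10.png -y end 246.95 +y end 0.0 [247.6 247.2 246.7 246.2]
pics/d12.png -y end 245.24 +y end 150.51 [245.9 245.5 245.2 244.6]
```

It holds at +0.015 rad. I'll nudge the die outward by about 3.5 mm with an open pad, straddling it.

```bash
python3 - <<'E'
from h import *
s=bot.read_state(); print(delta(s,[.7015,.0946,.2]),yaw(s)); print(R.from_rotvec(s['tcp_rot']).as_matrix().round(3))
E
```

```text
[119.27059046   3.23232213  68.18176284] -21.470317922997847
[[ 0.93  -0.366  0.025]
 [-0.366 -0.931  0.004]
 [ 0.022 -0.013 -1.   ]]
```

Request:
servo_tool --targets "0.013 -0.025 0 30 0 0 85;0 0 0 38 0 0 85;0 0 0 30 2 0 85;0 0 0 10 0 10 85;0 0 0 0 0 20 85;0 0 0 0 0 20 85;0 0 0 0 0 0 85;0 0 0 0 0 0 85"

```text
time: 12.37
tool_pos: [0.6935, 0.0983, 0.2091]
tcp_rot: [-3.06, 0.582, 0.008]
wrist_force: [0.1, -0.8, 0.3]
width: 0.999
```

```bash
python3 - <<'E'
from h import *
s,c=snap('wrist','w13.png'); print(s['time'],s['tool_pos']);print(delta(s,[.7015,.0946,.11]),yaw(s)); print(R.from_rotvec(s['tcp_rot']).as_matrix().round(3))
E
```

```text
12.3667 [0.69351398 0.09834881 0.20905739]
[ 9.78743559  3.02382141 98.92046782] -21.51627504523993
[[ 0.93  -0.367 -0.   ]
 [-0.367 -0.93   0.027]
 [-0.01  -0.025 -1.   ]]
```

View pics/w13.png

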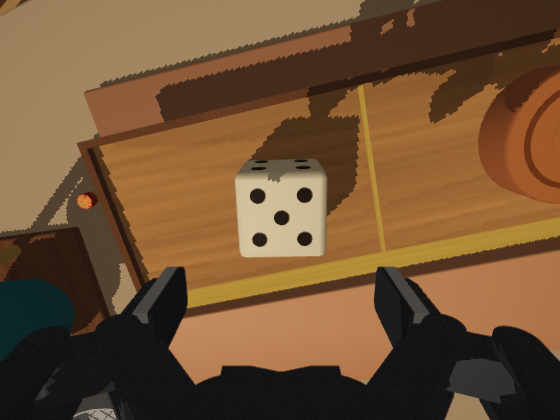

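Request:
servo_tool --targets "-0.026 0 0 9 3 0 85;0 0 0 0 0 0 85;0 0 0 0 0 25 85;0 0 0 0 0 25 85;0 0 0 0 0 20 85;0 0 0 0 0 0 85;0 0 0 0 0 0 85"

```text
time: 13.0
tool_pos: [0.7065, 0.0938, 0.1485]
tcp_rot: [-3.086, 0.582, -0.008]
wrist_force: [0.6, -0.2, 0.2]
width: 0.996
```

```bash
python3 - <<'E'
from h import *
s,c=snap('wrist','w14.png'); print(s['time'],s['tool_pos'],s['wrist_force']);print(delta(s,[.7015,.0946,.11]),yaw(s)); print(R.from_rotvec(s['tcp_rot']).as_matrix().round(3))
E
```

```text
13.0 [0.70648551 0.09380422 0.14848114] [ 0.61345039 -0.1659158   0.2092556 ]
[-5.11062649  1.16499316 38.45530718] -21.37261235801179
[[ 0.931 -0.364  0.005]
 [-0.364 -0.931  0.   ]
 [ 0.005 -0.002 -1.   ]]
```

View pics/w14.png

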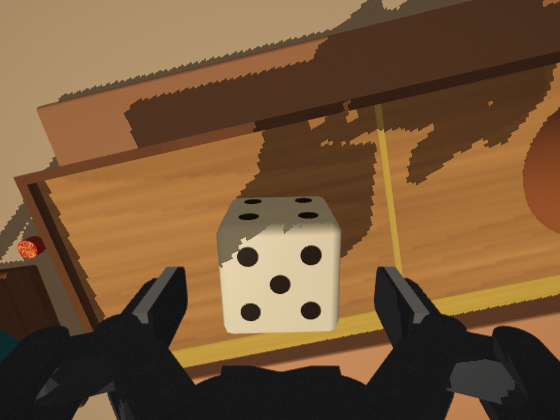

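Request:
servo_tool --targets "0 0 0 -4 0 15 85;0 0 0 0 0 15 85;0 0 0 0 0 4 85;0 0 0 0 0 0 85;0 0 0 0 -4 0 85;0 0 0 0 -3 0 85;0 0 0 0 0 0 85"

```text
time: 13.63
tool_pos: [0.7117, 0.103, 0.1237]
tcp_rot: [-3.082, 0.581, -0.029]
wrist_force: [0.2, 0.9, -0.3]
width: 0.992
```

```bash
python3 - <<'E'
from h import *
s=bot.read_state();c=read_camera('wrist');print(s['time'],s['tool_pos'],s['wrist_force']);print(delta(s,[.7015,.0946,.11]),yaw(s)); print(R.from_rotvec(s['tcp_rot']).as_matrix().round(3))
E
```

```text
13.6333 [0.71174676 0.10302469 0.12368992] [ 0.24288261  0.85641524 -0.31740958]
[-6.70562118 11.69432134 13.47823833] -21.372639466980353
[[ 0.931 -0.364  0.019]
 [-0.364 -0.931  0.002]
 [ 0.017 -0.008 -1.   ]]
```

Request:
servo_tool --targets "0 -0.018 0 -3 3 6 85;0 0 0 -2 0 9 85;0 0 0 0 0 3 85;0 0 0 0 0 0 85"

```text
time: 14.02
tool_pos: [0.7068, 0.1021, 0.1057]
tcp_rot: [-3.078, 0.58, -0.003]
wrist_force: [-0.7, -0.0, -0.1]
width: 0.996
```

```bash
python3 - <<'E'
from h import *
s,c=snap('wrist','w15.png');print(s['time'],s['tool_pos'],s['wrist_force']);print(delta(s,[.7015,.0946,.11]),yaw(s)); print(R.from_rotvec(s['tcp_rot']).as_matrix().round(3))
E
```

```text
14.0167 [0.70676513 0.10205018 0.10570944] [-0.71854609 -0.04668459 -0.12919066]
[-2.19232021  8.8140591  -4.37514249] -21.345902213650668
[[ 0.931 -0.364  0.003]
 [-0.364 -0.931  0.009]
 [-0.    -0.01  -1.   ]]
```

View pics/w15.png

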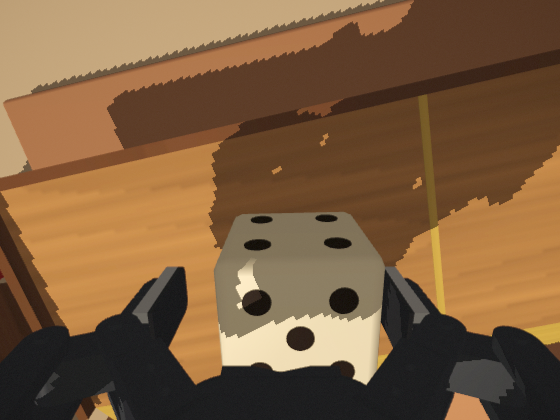

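The right pad is close to touching. Pushing slowly.

Request:
servo_tool --targets "0 0 0 0 -2 0 85;0 0 0 0 -2 0 85;0 0 0 0 -2 0 85;0 0 0 0 0 0 85"

```text
time: 14.4
tool_pos: [0.7084, 0.1078, 0.105]
tcp_rot: [-3.079, 0.581, -0.0]
wrist_force: [0.6, 0.5, -0.3]
width: 0.997
```

```bash
python3 - <<'E'
from h import *
s,c=snap('wrist','w16.png');print(s['time'],s['tool_pos'],s['wrist_force']);print(delta(s,[.7015,.0946,.11]),yaw(s)); 
E
```

```text
14.4 [0.70844052 0.10775221 0.10504906] [ 0.63758801  0.47853808 -0.30942108]
[-1.67882692 14.73408623 -5.07458162] -21.36943909578796
```

View pics/w16.png

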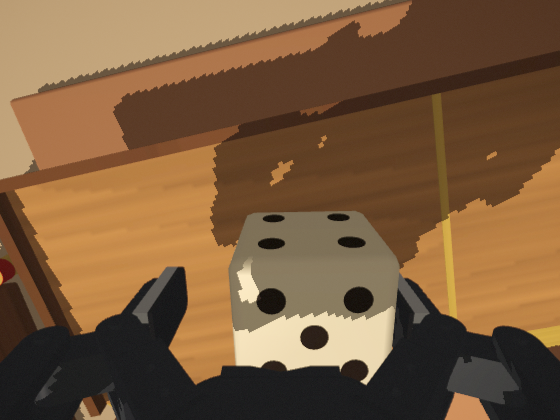

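Request:
servo_tool --targets "0 0 0 0 -2 0 85;0 0 0 0 -2 0 85;0 0 0 0 0 0 85"

```text
time: 14.7
tool_pos: [0.7097, 0.1112, 0.105]
tcp_rot: [-3.08, 0.581, 0.001]
wrist_force: [-0.4, 0.2, -0.1]
width: 0.997
```

```bash
python3 - <<'E'
from h import *
s,c=snap('wrist','w17.png');print(s['time'],s['tool_pos'],s['wrist_force']);print(delta(s,[.7015,.0946,.11]),yaw(s)); 
snap('side','d17.png')
E
python3 tilt.py pics/d17.png
```

```text
14.7 [0.70967442 0.1111877  0.1050444 ] [-0.40879237  0.17473738 -0.08331468]
[-1.58240241 18.38876474 -5.087256  ] -21.354571578790072
pics/side0.png -y end 244.36 +y end 139.78 [245.2 244.6 244.3 243.6]
pics/d10.png -y end 246.95 +y end 0.0 [247.6 247.2 246.7 246.2]
pics/d17.png -y end 244.1 +y end 0.0 [244.8 244.4 243.9 243.1]
```

View pics/w17.png

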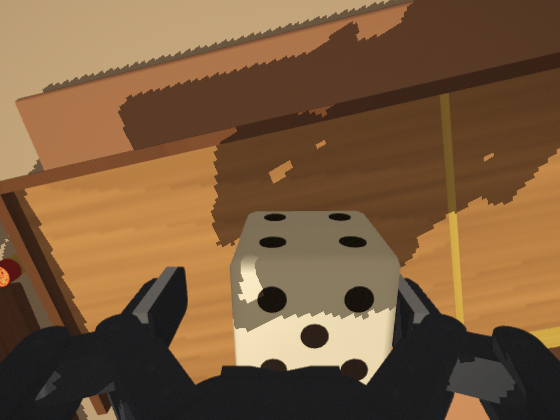

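The die moved with the pad by about 3.7 mm, and the tilt now reads about -0.005 rad. Retreating.

Request:
servo_tool --targets "0 0 0 0 5 -0.6 85;0 0 0 0 5 -0.6 85;0 0 0 0 0 -1 85;0 0 0 0 0 -25 85;0 0 0 0 0 -40 85;0 0 0 0 0 -40 85;0 0 0 -20 0 -30 85;0 0 0 -40 0 0 85"

```text
time: 15.47
tool_pos: [0.6512, 0.1183, 0.2439]
tcp_rot: [-3.079, 0.589, 0.007]
wrist_force: [0.1, 0.2, 2.2]
width: 0.997
```

Request:
servo_tool --targets "0 0 0 -40 0 0 85;0 0 0 -40 0 0 85;0 0 0 0 0 -1 85;0 0 0 0 0 -1 85;0 0 0 0 0 -1 85;0 0 0 0 0 -1 85;0 0 0 0 0 -1 85;0 0 0 0 0 -1 85"

```text
time: 16.13
tool_pos: [0.5719, 0.1492, 0.257]
tcp_rot: [-3.074, 0.59, -0.004]
wrist_force: [0.5, -0.8, -0.9]
width: 0.994
```

Request:
servo_tool --targets "0 0 0 0 0 -1 85;0 0 0 0 0 -1 85;0 0 0 0 0 -1 85;0 0 0 0 0 -1 85;0 0 0 0 0 -1 85;0 0 0 0 0 -1 85;0 0 0 0 0 -1 85;0 0 0 0 0 -1 85"

```text
time: 16.8
tool_pos: [0.5746, 0.1477, 0.2643]
tcp_rot: [-3.074, 0.594, -0.001]
wrist_force: [0.4, 0.2, 0.4]
width: 0.993
```

```bash
python3 - <<'E'
from h import *
s,c=snap('side','d18.png'); print(s['time'],s['tool_pos'],s['wrist_force'])
a=c['image'][130:290,250:410,::-1]; cv2.imwrite('pics/d18c.png',cv2.resize(a,None,fx=3.7,fy=3.7,interpolation=cv2.INTER_CUBIC))
snap('scene','s18.png'); snap('wrist','w18.png'); snap('side','d19.png')
E
python3 tilt.py pics/d18.png pics/d19.png
```

```text
16.8 [0.57455872 0.14773251 0.26434344] [0.35043856 0.16702978 0.35293939]
pics/side0.png -y end 244.36 +y end 139.78 [245.2 244.6 244.3 243.6]
pics/d10.png -y end 246.95 +y end 0.0 [247.6 247.2 246.7 246.2]
pics/d18.png -y end 244.24 +y end 151.44 [244.9 244.5 244.2 243.5]
pics/d19.png -y end 244.23 +y end 151.44 [244.9 244.5 244.2 243.6]
```

View pics/d18c.png

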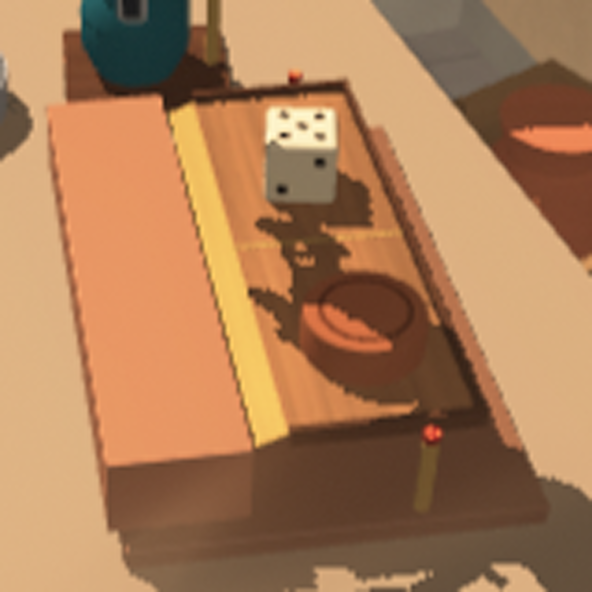

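View pics/s18.png

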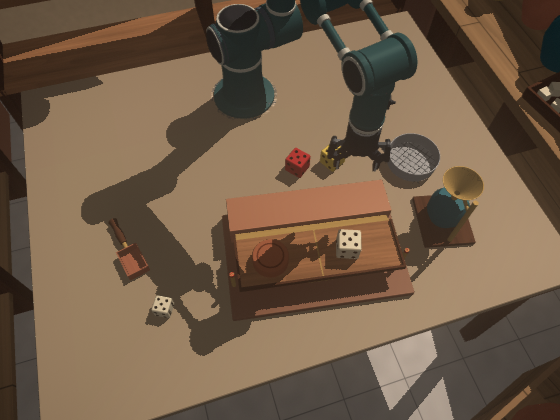

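View pics/w18.png

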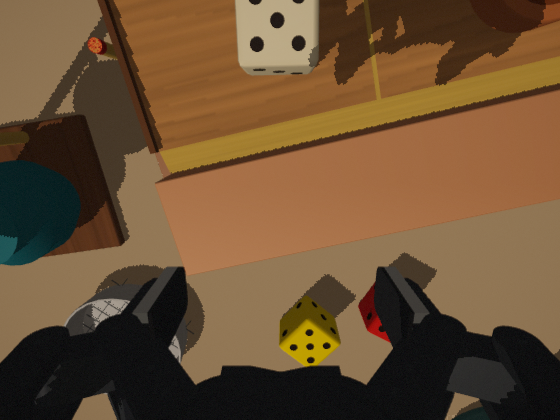

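```bash
python3 - <<'E'
from tilt import edges
for f in ['side0','d10','d11','d18']:
    try: print(f,edges(f'pics/{f}.png',range(337,342),147,157,1).round(2))
    except Exception as e: print(f,e)
E
python3 - <<'E'
from h import *
s=bot.read_state();c=read_camera('wrist'); print(s['time'],to_stand(onz(c,277,20,.15,s)))
import cv2
c=read_camera('scene'); print(to_stand(onz(c,269,254.5,.126))); print(s['joint_vel'].round(4))
E
```

```text
side0 [151.56 151.56 151.51 151.34 151.34]
d10 [149.29 149.07 149.12 149.12 149.08]
d11 [150.68 150.66 150.54 150.54 150.52]
d18 [151.67 151.55 151.54 151.48 151.34]
17.0 [-0.00028415  0.08037395]
[ 0.00129522 -0.1301527 ]
[ 0.002   0.0008  0.0027 -0.0001 -0.001  -0.0008]
```

Both tray ends match the initial level picture to about 0.1 px, so the tilt is about 0 to -0.002 rad. The die is at about (0, +80) mm and the checker at about (1, -131) mm on the tray. The robot is clear, so I'm handing in.

```bash
python3 -c "
from workcell import finish_job; print(finish_job())"
```

```text
the job is handed in; nothing more can be done
None
```

I handed the job in at about 17 s with the die and the checker flat on the tray, on opposite sides of the pivot. By my last pictures the tray was level; the hand-in gave no verdict.

- **What I did:** I pushed the checker from the ledge onto the tray with the half-open fingers. I then gripped and placed the die, and nudged it outward about 4 mm with an open pad to take out a first lean of about +0.015 rad.
- **Tray tilt:** Both tray ends in the side camera matched the first, empty-tray picture to about 0.1 px, which puts the tilt at about -0.002 to 0 rad. Two pictures taken 0.15 s apart agreed, so the tray was still.
- **Piece positions on the tray (x, y):** The die was at about (0, +80) mm and the checker at about (+1, -131) mm. The two fixed cameras differed by up to about 6 mm along the tray (11 mm at one post), so I took the pivot line from the wrist camera.
- **Bystanders:** The sieve, scoop and spare die stood where they had been in the last scene picture. I judged that by eye and did not measure it.
- **Robot:** The gripper was open and clear of everything at hand-in.
- **What went wrong on the way:** The tool overshot sideways by about 11 mm on the first descent to the die. I corrected this before gripping, and the wrist force was about 4 N at that point.

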